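# Make up the dog's feed

### The job

Make up the dog's feed: with the scoop, move every biscuit from the white tub into the terracotta bowl, as many scoopfuls as it takes, never touching the biscuits in the tub with the fingers (one that spills on the bench may be picked up by hand and put in the bowl). Set the scoop back flat on the middle of its cork mat, and drop every chew on the bench into the wooden feeder, one to a pocket, all the way down. Leave the brush and the nail clipper where they are.

Things in the scene. Friction and masses are not known exactly. Their poses are not given: they have to be found in the camera images.
- tub: Open white plastic tub, fixed, 220 (x) by 112 by 75 mm high, rims level. Origin: on the bench, midway across its 104 wide inside; z up. The inner floor falls 5 deg towards -x: 22 mm above the bench at the rear (x=+100, upright wall), 8 mm at the trough line x=-65; from there the front is raked out at 55 deg to the level, to the rim at x=-112. Biscuits roll down to the trough.
- scoop: Loose aluminium scoop, 0.16 kg, on the mat; open front to -x. Origin on the underside, 35 behind the front lip; z up. Floor 2.5 thick, 66 wide, x=-35 (lip) to +32 mm; side walls 28 high from x=-21 to 12 (inside width 61), rear wall 28 high at x=11. Behind it, an upright wooden handle, 20 by 20, centred at x=22, y=0, top at z=130; gripped 105 up, the fingers clear the tub's rim.
- mat: Fixed cork mat, the scoop's place, 150 (x) by 120 (y) by 5 mm. Origin: on the bench below its middle; z up.
- bowl: Fixed terracotta bowl, rim radius 88, 62 mm high, wall 6. Origin: on the bench below its middle. It may stand left or right of the tub (it changes places with the feeder).
- bowl_in (a point): Centre of the bowl's inner floor.
- feeder: Fixed wooden puzzle feeder, a 150 by 150 by 30 mm block with four round pockets, each 44 mm across and 20 deep (floor 10 mm above the bench), in a square at 35 mm either side of the middle in its x and y. Origin: on the bench below its middle; z up.
- feeder_hole0 (a point): Centre of the mouth of one feeder pocket, 30 mm above the bench, level with the feeder's top.
- feeder_hole1 (a point): Centre of the mouth of one feeder pocket, 30 mm above the bench, level with the feeder's top.
- feeder_hole2 (a point): Centre of the mouth of one feeder pocket, 30 mm above the bench, level with the feeder's top.
- feeder_hole3 (a point): Centre of the mouth of one feeder pocket, 30 mm above the bench, level with the feeder's top.
- biscuit0: Round hard brown dog biscuit, a ball 25 mm across, 12 g; 5 to 7 of the seven are present, in the tub at the start. Origin at its centre (its axes mean nothing; it rolls down slopes, and soon stops on the level).
- biscuit1: Round hard brown dog biscuit, a ball 25 mm across, 12 g; 5 to 7 of the seven are present, in the tub at the start. Origin at its centre (its axes mean nothing; it rolls down slopes, and soon stops on the level).
- biscuit2: Round hard brown dog biscuit, a ball 25 mm across, 12 g; 5 to 7 of the seven are present, in the tub at the start. Origin at its centre (its axes mean nothing; it rolls down slopes, and soon stops on the level).
- biscuit3: Round hard brown dog biscuit, a ball 25 mm across, 12 g; 5 to 7 of the seven are present, in the tub at the start. Origin at its centre (its axes mean nothing; it rolls down slopes, and soon stops on the level).
- biscuit4: Round hard brown dog biscuit, a ball 25 mm across, 12 g; 5 to 7 of the seven are present, in the tub at the start. Origin at its centre (its axes mean nothing; it rolls down slopes, and soon stops on the level).
- biscuit5: Round hard brown dog biscuit, a ball 25 mm across, 12 g; 5 to 7 of the seven are present, in the tub at the start. Origin at its centre (its axes mean nothing; it rolls down slopes, and soon stops on the level).
- biscuit6: Round hard brown dog biscuit, a ball 25 mm across, 12 g; 5 to 7 of the seven are present, in the tub at the start. Origin at its centre (its axes mean nothing; it rolls down slopes, and soon stops on the level).
- chew0: Dark brown chew, a stubby cylinder 28 mm across and 28 mm high, 20 g, standing on end on the bench left of the tub; 2 to 4 of the four are present. Origin at its centre; z along its axis.
- chew1: Dark brown chew, a stubby cylinder 28 mm across and 28 mm high, 20 g, standing on end on the bench left of the tub; 2 to 4 of the four are present. Origin at its centre; z along its axis.
- chew2: Dark brown chew, a stubby cylinder 28 mm across and 28 mm high, 20 g, standing on end on the bench left of the tub; 2 to 4 of the four are present. Origin at its centre; z along its axis.
- chew3: Dark brown chew, a stubby cylinder 28 mm across and 28 mm high, 20 g, standing on end on the bench left of the tub; 2 to 4 of the four are present. Origin at its centre; z along its axis.
- brush: Bystander: loose red plastic grooming brush, 205 by 55 by 36 mm, lying on the bench beyond the bowl or feeder on the left. Origin on the bench below its middle. Leave it alone.
- clipper: Bystander: loose steel nail clipper, 75 by 16 by 12 mm, lying on the bench between the robot and the tub. Origin on the bench below its middle. Leave it alone.
Things that resemble listed ones, but are neither listed nor needed, are in the scene too. What is shaped like the scoop but black is not meant. Leave any turquoise look-alike of the chew0 alone.

How it is judged:
By the outcome, as a careful person would: the job done as asked, in the order asked, and still so for the second after the job is handed in, with the robot touching nothing.
Of biscuit4, biscuit5, biscuit6 only 1 to 3 are there at a start; the rules pass over those that are not, and their reading is None.
Of chew0, chew1, chew2, chew3 only 2 to 4 are there at a start; the rules pass over those that are not, and their reading is None.
At some moment in a run one of chew0, chew1, chew2, chew3 may be knocked a few centimetres aside while the robot is not near it.
It also fails if it takes over 210 s, if anything falls off the work surface, if the arm or the gripper's body presses on something with over 40 N, if the wrist force passes 120 N, or if a joint passes its speed limit or range.

### The arm

A 6-joint arm with a two-finger parallel gripper is mounted at the origin on the work surface. World frame = base frame: x ahead of the robot, y to its left, z up, the work surface at z = 0. Lengths are in m, angles in degrees, forces in N, time in s.
With the tool pointing down it reaches from about 0.375 to 0.75 m from the base axis. Payload 9 kg.
Tool frame: the origin (TCP) lies where the fingers leave the gripper's body, on its centre line; the fingertips stand 73 mm ahead of it and the grasp point (between the pads) lies 54 mm ahead of it (robot.tip_reach is the distance from the TCP to the fingertips, in m); z points along the fingers, y is the line along which they close (so a half turn about z gives the same grasp; the last joint's range is limited). The gripper opens to 85 mm and grips with 20 to 120 N. Pads are 22 mm wide; open, the fingers measure 114 mm over their backs; the gripper's body (76 mm by 85 mm) begins 54 mm behind the grasp point. The pads swing forward as they close: fully open they stand 13 mm farther back than shut.
Start: joints at [61.667, 5.964, 5.575, 89.605, 0, 77.527], TCP at [0.164, 0.577, 0.304] pointing down, gripper open.
Joint ranges: [-171.21, 171.21], [-48.23, 106.86], [-62.78, 66.21], [-105.2, 120.99], [-86.42, 89.51], [-180, 180]. Speed limits (degrees/s): [127.2, 127.2, 147.25, 180, 180, 180].

### API

Orientations are given as [roll, pitch, yaw] about the fixed x, y, z axes, in that order (R = Rz(yaw) Ry(pitch) Rx(roll)).
In Python, from plant import robot gives the robot as it stands. Calls block until the motion is done:
- robot.move_pose(position, orientation): joint-space move of the TCP to a pose.
- robot.line_to(position, vel=0.15, rotation=None, guard=None): straight line of the TCP; rotation=None keeps the orientation; vel is the mean speed in m/s. With guard (N) it stops when the force on the tool has changed by that much, and returns True; else False.
- robot.goto_joints(angles): joint-space move.
- robot.set_gripper(opening): finger opening in m; the grip force is fixed at half the most; returns when the fingers have stopped.
- robot.pause(seconds).
- robot.ik(position, orientation): joint angles nearest the present ones, or None.
- robot.observe(): the state.
- robot.grab_frame(name): name is "side" or "top"; returns the picture (400x640x3 uint8, blue, green, red); there is no depth.
- robot.get_calibration(name): a dict with "vertical_fov" (degrees; the focal length in pixels is half the picture's height over the tangent of half this angle, whatever the lens; pixels are square), "cx", "cy" (the principal point, pixels), "rvec" (rotation vector, rad) and "tvec" (3), from world to camera coordinates, as OpenCV has them. Camera axes: x right, y down, z forward; pixel columns grow to the right and rows downward; lengths in m; the calibration is good to about 2 mm. A picture is of the moment at which its call begins. get_calibration takes no time and is no camera call.
A pose or a line that the arm cannot do raises robot.IKError and nothing moves.
- robot.job_done(): hands the job in; it is judged then, once.
The state is a dict: "time": time; "q": joint angles; "qvel": joint speeds; "joint_torque": joint torques, N m; "tool_pos": TCP position; "tcp_rot": TCP orientation; "ft_force": force on the tool from outside, world axes, zero at the start; "torque": the same for the moment, N m; "gripper_width": finger opening in m; "gripper_force": force on a finger pad.
Only numpy, scipy, OpenCV 4.12 (cv2) and the standard library are available. Lean on these libraries where they do the work, as an engineer would, in place of code of your own. Each camera call takes 0.05 s, during which the arm holds its last target. There are 200 camera calls.

## Working session

There is one attempt and no reset: what is moved stays moved. The work goes in short steps, each a Python script; the robot and the scene stay as the last script left them, time stands still between calls to the robot, and variables do not carry over. Pictures are saved under pics/ and viewed, at most 14 in all, crops included, and the job is handed in when it is done.

```bash
ls; mkdir -p pics; python3 - <<'E'
from plant import robot
import cv2
for n in("top","side"):
    cv2.imwrite(f"pics/{n}0.png",robot.grab_frame(n)); print(n,robot.get_calibration(n))
print(robot.observe())
E
```

```text
pics
top {'vertical_fov': 53.62136918448836, 'cx': 318.0542174446927, 'cy': 196.77552289336435, 'rvec': array([ 2.16072431, -2.12425918,  0.19154062]), 'tvec': array([0.00385235, 0.50621946, 0.86866343])}
side {'vertical_fov': 47.95263671121934, 'cx': 323.75937442489317, 'cy': 201.90194176802237, 'rvec': array([ 2.38385536, -0.24134036,  0.09400865]), 'tvec': array([-0.4927091 ,  0.12167926,  1.07323604])}
{'time': 0.1, 'q': array([6.16676349e+01, 5.99566072e+00, 5.53179313e+00, 8.96063747e+01,
       5.84422299e-05, 7.75273411e+01]), 'qvel': array([-0.11522198, -0.07468161,  0.12459006, -0.01925706,  0.03830031,
        0.08559361]), 'joint_torque': array([ 5.87774062e-03, -5.58206034e+01,  5.04720604e+01,  1.28607775e-02,
       -3.04522619e-04, -2.89969273e-05]), 'tool_pos': array([0.16384568, 0.576964  , 0.30319798]), 'tcp_rot': array([-1.79931428e+02, -1.52275433e-02,  1.64140285e+02]), 'ft_force': array([-0.48378043, -0.21965397, -1.1660295 ]), 'torque': array([ 0.02503748, -0.04583115,  0.01447032]), 'gripper_force': 0.0, 'gripper_width': 0.08540141329988979}
```

View pics/top0.png

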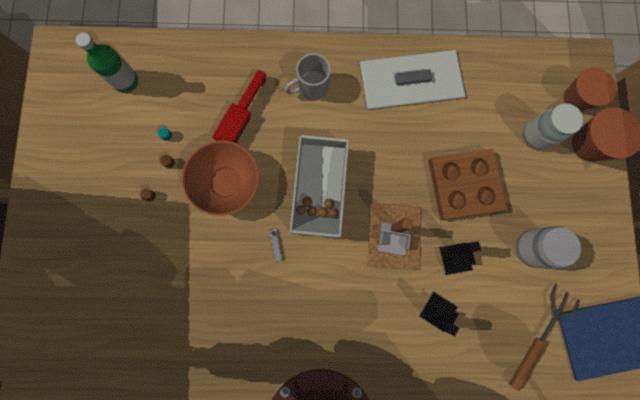

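View pics/side0.png

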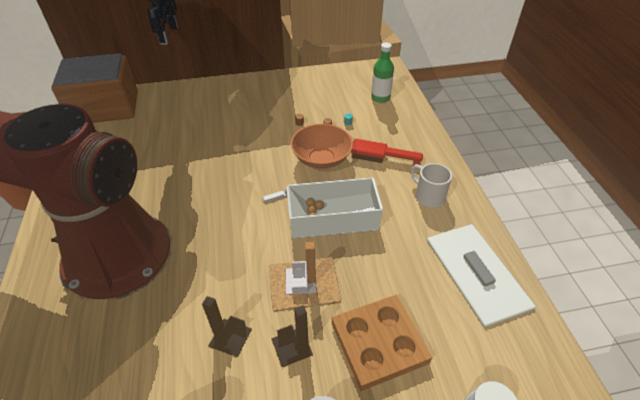

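The top view shows the tub at (320,186) with about 6 biscuits near (318,208). The aluminium scoop stands on the cork mat at (394,238), and black look-alikes are at (458,258) and (440,312). The bowl is at (221,178), the feeder at (467,184), the brush at (240,108) and the clipper at (277,245). Chew candidates are dark brown at (147,195) and (166,161), and turquoise at (165,133), which I'll leave alone. I choose the aluminium scoop on the mat and the two brown chews.

```bash
cat > h.py <<'E'
from plant import robot
import numpy as np, cv2
from scipy.spatial.transform import Rotation as R
def cal(n):
    c=robot.get_calibration(n); f=200/np.tan(np.radians(c['vertical_fov']/2))
    return np.array([[f,0,c['cx']],[0,f,c['cy']],[0,0,1]]),cv2.Rodrigues(c['rvec'])[0],np.array(c['tvec'])
def ray(n,px):
    K,Rm,t=cal(n); px=np.atleast_2d(px).astype(float)
    d=np.c_[px,np.ones(len(px))]@np.linalg.inv(K).T@Rm
    return -Rm.T@t,d
def plane(n,px,z):
    o,d=ray(n,px); return o+d*((z-o[2])/d[:,2])[:,None]
def proj(n,P):
    K,Rm,t=cal(n); q=(np.atleast_2d(P)@Rm.T+t)@K.T; return q[:,:2]/q[:,2:]
def tri(a,b):
    o1,d1=ray('top',a);o2,d2=ray('side',b);d1=d1[0];d2=d2[0]
    s=np.linalg.lstsq(np.c_[d1,-d2],o2-o1,rcond=None)[0]
    p,q=o1+s[0]*d1,o2+s[1]*d2; return (p+q)/2,np.linalg.norm(p-q)
E
python3 - <<'E'
from h import *
im=cv2.imread('pics/top0.png'); si=cv2.imread('pics/side0.png')
a=cv2.resize(im[125:280,270:430],None,fx=4,fy=4,interpolation=cv2.INTER_CUBIC)
cv2.imwrite('pics/c1.png',a[:600])
b=cv2.resize(si[170:320,260:400],None,fx=4,fy=4,interpolation=cv2.INTER_CUBIC)
cv2.imwrite('pics/c2.png',b[:600])
print(cal('top')[1].T@-cal('top')[2],cal('side')[1].T@-cal('side')[2])
hsv=cv2.cvtColor(im,cv2.COLOR_BGR2HSV)
for p in [(221,178),(221,148),(444,160),(440,205),(380,262),(376,210),(147,195),(166,161),(393,240),(345,150),(360,240)]: print(p,hsv[p[1],p[0]])
E
```

```text
[0.35752313 0.02438727 0.93937831] [ 0.35489007 -0.72625004  0.86949273]
(221, 178) [  9 155 130]
(221, 148) [ 10 157  96]
(444, 160) [ 12 151 118]
(440, 205) [ 16 164  81]
(380, 262) [ 15 130 122]
(376, 210) [ 15 140 111]
(147, 195) [ 13 136  88]
(166, 161) [ 10 148  86]
(393, 240) [ 15   8 133]
(345, 150) [ 60   6 124]
(360, 240) [ 16 104  86]
```

View pics/c1.png

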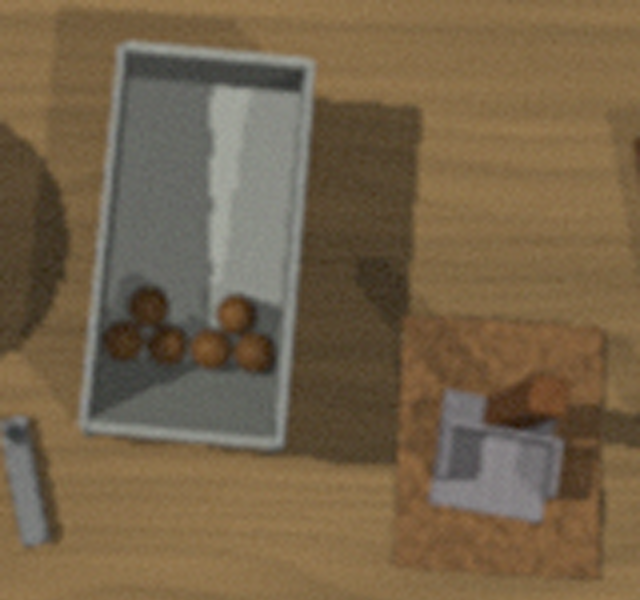

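View pics/c2.png

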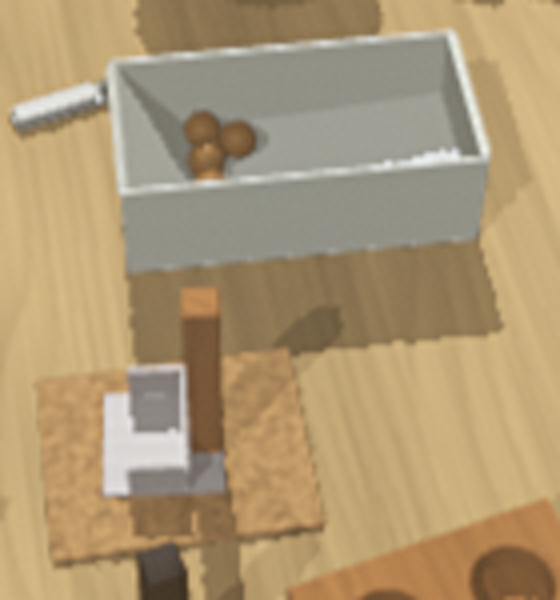

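The crop shows 6 biscuits: 4 in the trough row at crop (124,340), (167,344), (211,349) and (254,352), and 2 behind them at (148,306) and (236,314). The aluminium scoop is on the cork with its lip at (430,500)-(541,521) and its handle top at (548,394), so the scoop choice is confirmed.

```bash
python3 - <<'E'
from h import *
np.set_printoptions(precision=4,suppress=True)
im=cv2.imread('pics/top0.png'); si=cv2.imread('pics/side0.png')
T=lambda p:np.array(p)/4.+[270,125]-.4
S=lambda p:np.array(p)/4.+[260,170]-.4
def rect(n,P):
    c=P.mean(0); e=[np.linalg.norm(P[i]-P[(i+1)%4])*1000 for i in range(4)]
    v=(P[0]+P[1]-P[2]-P[3])[:2]; print(n,c,'edges',np.round(e),'yaw',np.degrees(np.arctan2(v[1],v[0])))
# order: far-left, far-right, near-right, near-left
rect('tub top',plane('top',T([(120,44),(314,62),(283,447),(82,432)]),.075))
rect('tub side',plane('side',S([(452,34),(489,158),(124,191),(110,64)]),.075))
rect('mat top',plane('top',T([(405,315),(606,325),(602,578),(392,565)]),.005))
rect('mat side',plane('side',S([(288,350),(322,525),(56,562),(38,381)]),.005))
print('handle',plane('top',T((548,394)),.135),plane('side',S((200,302)),.135),tri(T((548,394)),S((200,302))))
print('lip top',plane('top',T([(430,500),(541,521)]),.0075),'side',plane('side',S([(104,393),(104,494)]),.0075))
hsv=cv2.cvtColor(im,cv2.COLOR_BGR2HSV)
h,s,v=cv2.split(hsv)
def comp(m,x0,y0,x1,y1):
    M=np.zeros_like(m);M[y0:y1,x0:x1]=m[y0:y1,x0:x1]
    c=max(cv2.findContours(M,0,cv2.CHAIN_APPROX_NONE)[0],key=cv2.contourArea);return cv2.convexHull(c)
m=((s>140)&((h<12)|(h>170))).astype(np.uint8)
b=comp(m,170,130,270,225)[:,0]
P=plane('top',b,.062)
A=np.c_[2*P[:,:2],np.ones(len(P))];x=np.linalg.lstsq(A,(P[:,:2]**2).sum(1),rcond=None)[0]
print('bowl',x[:2],'r',np.sqrt(x[2]+x[0]**2+x[1]**2))
m=((s>135)&(h<13)).astype(np.uint8)
f=comp(m,415,135,520,225); r=cv2.boxPoints(cv2.minAreaRect(f)); r=r[np.argsort(r[:,1])]
far=r[:2][np.argsort(r[:2,0])];near=r[2:][np.argsort(-r[2:,0])]
rect('feeder',plane('top',np.r_[far,near],.03)); print(np.r_[far,near])
for n,img,box in(('top',im,(135,145,180,205)),('side',si,(285,105,345,128))):
    x0,y0,x1,y1=box;c=cv2.resize(img[y0:y1,x0:x1],None,fx=8,fy=8,interpolation=cv2.INTER_CUBIC); cv2.imwrite(f'pics/ch_{n}.png',c)
a=cv2.resize(im[125:230,415:520],None,fx=4,fy=4,interpolation=cv2.INTER_CUBIC)
t=cv2.imread('pics/ch_top.png'); s_=cv2.imread('pics/ch_side.png')
W=np.zeros((600,800,3),np.uint8); W[:480,:360]=t; W[:420,370:790]=a; W[480:600,:480]=s_[:120]; cv2.imwrite('pics/comb.png',W)
E
```

```text
tub top [0.5268 0.0098 0.075 ] edges [111. 219. 110. 221.] yaw -4.141917317030551
tub side [0.528  0.0069 0.075 ] edges [106. 217. 106. 217.] yaw -4.597028791969606
mat top [ 0.4224 -0.1711  0.005 ] edges [121. 149. 123. 148.] yaw -2.8640654583630547
mat side [ 0.4214 -0.1734  0.005 ] edges [118. 145. 119. 147.] yaw -2.801286143440116
handle [[ 0.4394 -0.1682  0.135 ]] [[ 0.4384 -0.1712  0.135 ]] (array([ 0.4392, -0.1689,  0.1321]), np.float64(0.000911152687755505))
lip top [[ 0.3889 -0.1282  0.0075]
 [ 0.3778 -0.1931  0.0075]] side [[ 0.3871 -0.1283  0.0075]
 [ 0.3775 -0.1944  0.0075]]
bowl [0.5522 0.233 ] r 0.0908966096830616
feeder [ 0.589  -0.3476  0.03  ] edges [36. 41. 36. 41.] yaw 3.527774922646805
[[461.8171 158.3537]
 [476.5244 156.7195]
 [478.3781 173.4024]
 [463.6707 175.0366]]
```

View pics/comb.png

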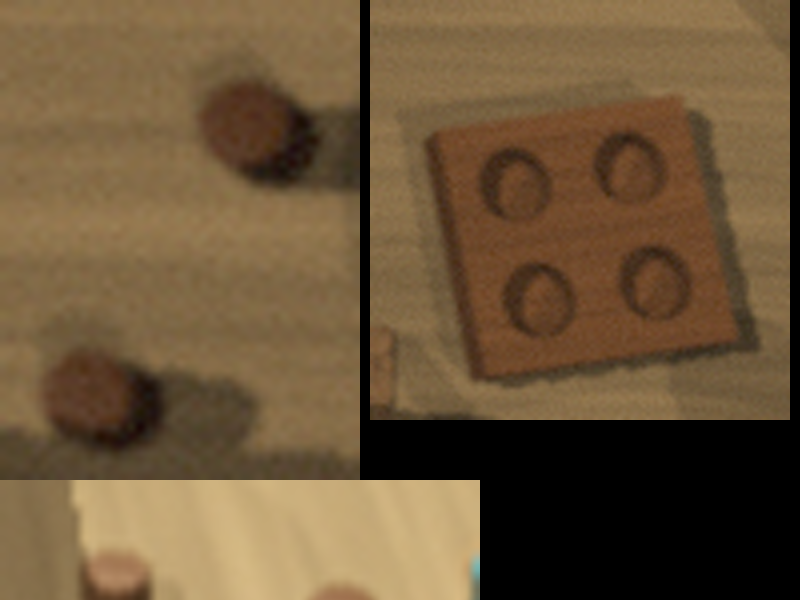

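The two brown chew tops are at crop (243,123) and (84,386). The four feeder pockets are clear, at pane (515,185), (629,168), (654,283) and (539,299). Next I write the scoop geometry, check that the waypoints can be reached, and then pick the scoop up.

```bash
cat >> h.py <<'E'
TUB=(.533,.0085,-4.3); MAT=(.422,-.172,-2.8); BOWL=np.array([.552,.233]); SC=(.4175,-.1667,-9.)
FLIP=False
GX,GZ=.022,.159   # TCP in scoop frame
def tool(origin,yaw,th):
    Rs=R.from_euler('xyz',[0,th,yaw],degrees=True)
    p=np.array(origin)+Rs.apply([GX,0,GZ])
    Rt=Rs*R.from_euler('x',180,degrees=True)
    if FLIP: Rt=Rt*R.from_euler('z',180,degrees=True)
    return p,Rt.as_euler('xyz',degrees=True)
def lip(P,yaw,th):   # scoop underside lip centre at world P
    Rs=R.from_euler('xyz',[0,th,yaw],degrees=True)
    return tool(np.array(P)-Rs.apply([-.035,0,0]),yaw,th)
def intub(x,y,z): # mm
    a=np.radians(TUB[2]);x,y=x/1000,y/1000
    return np.array([TUB[0]+x*np.cos(a)-y*np.sin(a),TUB[1]+x*np.sin(a)+y*np.cos(a),z/1000])
floor=lambda x:8+(x+65)*14/165
def dip(y):
    W=[lip(intub(-10,y,130),TUB[2],-6),lip(intub(-10,y,floor(-10)+1),TUB[2],-6),lip(intub(-64,y,floor(-64)+.7),TUB[2],-6)]
    for k in range(1,6):
        s=45*k/5; W.append(lip(intub(-63.5-s*np.cos(np.radians(55)),y,8.7+s*np.sin(np.radians(55))),TUB[2],-6+28*k/5))
    e=W[-1]; W.append((e[0]+[.01,0,.10],e[1])); return W
def pour(yaw=-4.3):
    B=lambda dx,z,th:lip([BOWL[0]+dx,BOWL[1],z],yaw,th)
    return [B(.015,.145,22),B(.015,.115,12),B(.015,.088,2),B(.015,.065,-10),B(.015,.052,-25),B(.015,.05,-40),B(.015,.05,-55)]
E
python3 - <<'E'
import h; from h import *
np.set_printoptions(precision=3,suppress=True)
print('biscuits',plane('top',np.array([(124,340),(167,344),(211,349),(254,352),(148,306),(236,314)])/4.+[269.6,124.6],.021)[:,:2]-[.533,.0085])
print('chews',plane('top',[(165,160.2),(145.1,193)],.028), plane('side',[(299.3,116.5),(327.3,119)],.028))
H=plane('top',(np.array([(515,185),(629,168),(654,283),(539,299)])-[370,0])/4.+[414.6,124.6],.03)
C=plane('top',(np.array([(430,132),(684,97),(737,346),(478,378)])-[370,0])/4.+[414.6,124.6],.03)
print('holes',H,H.mean(0),'corners',C.mean(0))
for f in(0,1):
    h.FLIP=f
    P=[tool((SC[0],SC[1],.005),SC[2],0)]+dip(16)+dip(-16)+pour()
    Q=[robot.ik(p,list(o)) for p,o in P]
    print(f,[None if q is None else np.round(q).astype(int).tolist() for q in Q])
E
```

```text
biscuits [[-0.055  0.044]
 [-0.057  0.019]
 [-0.059 -0.007]
 [-0.06  -0.032]
 [-0.034  0.03 ]
 [-0.038 -0.021]]
chews [[0.589 0.374 0.028]
 [0.51  0.414 0.028]] [[0.509 0.407 0.028]
 [0.591 0.377 0.028]]
holes [[ 0.576 -0.301  0.03 ]
 [ 0.588 -0.37   0.03 ]
 [ 0.519 -0.381  0.03 ]
 [ 0.508 -0.313  0.03 ]] [ 0.548 -0.341  0.03 ] corners [ 0.546 -0.34   0.03 ]
0 [[-37, -16, -30, 76, 0, 152], [-11, -7, -9, 82, 1, 173], [-11, -6, -20, 70, 1, 173], [-12, -16, -29, 71, 1, 172], [-12, -7, -21, 76, 0, 173], [-11, 1, -13, 81, -1, 173], [-11, 9, -5, 87, -1, 174], [-10, 16, 2, 92, -2, 174], [-10, 24, 10, 98, -2, 175], [-10, 25, 21, 108, -2, 175], [-15, -7, -9, 83, 1, 170], [-15, -6, -20, 70, 1, 170], [-16, -16, -29, 71, 1, 168], [-15, -8, -21, 76, 0, 169], [-15, 0, -14, 81, -1, 170], [-14, 8, -6, 86, -2, 170], [-13, 16, 2, 92, -3, 171], [-13, 24, 9, 98, -3, 172], [-13, 24, 20, 108, -3, 172], None, [7, 37, 39, 103, 2, -168], [9, 20, 16, 87, 0, -167], [10, 2, -6, 72, -3, -165], [13, -19, -30, 55, -7, -164], [17, -40, -51, 41, -14, -163], None]
1 [[-37, -16, -30, 76, 0, -28], [-11, -7, -9, 82, 1, -7], [-11, -6, -20, 70, 1, -7], [-12, -16, -29, 71, 1, -8], [-12, -7, -21, 76, 0, -7], [-11, 1, -13, 81, -1, -7], [-11, 9, -5, 87, -1, -6], [-10, 16, 2, 92, -2, -6], [-10, 24, 10, 98, -2, -5], [-10, 25, 21, 108, -2, -5], [-15, -7, -9, 83, 1, -10], [-15, -6, -20, 70, 1, -10], [-16, -16, -29, 71, 1, -12], [-15, -8, -21, 76, 0, -11], [-15, 0, -14, 81, -1, -10], [-14, 8, -6, 86, -2, -10], [-13, 16, 2, 92, -3, -9], [-13, 24, 9, 98, -3, -8], [-13, 24, 20, 108, -3, -8], None, [7, 37, 39, 103, 2, 12], [9, 20, 16, 87, 0, 13], [10, 2, -6, 72, -3, 15], [13, -19, -30, 55, -7, 16], [17, -40, -51, 41, -14, 17], None]
```

```bash
sed -i 's/^FLIP=False/FLIP=True/; /^def pour/,$d' h.py; cat >> h.py <<'E'
def pour(yaw=23.,dr=.02,last=-50,z0=.12):
    a=np.radians(yaw); u=np.array([np.cos(a),np.sin(a)])
    B=lambda z,th,d=dr:lip([*(BOWL+d*u),z],yaw,th)
    return [B(z0+.015,22,dr-.02),B(z0,16,dr-.01),B(.088,2),B(.068,-12),B(.055,-26),B(.052,-38),B(.052,last)]
E
python3 - <<'E'
from h import *
for yaw in(0,10,20,30,45):
  for dr in(-.01,.005,.02):
    for last in(-45,-52):
      Q=[robot.ik(p,list(o)) for p,o in pour(yaw,dr,last)]
      print(yaw,dr,last,[q is not None for q in Q].count(True),'first bad',[i for i,q in enumerate(Q) if q is None], None if Q[-1] is None else np.round(Q[-1]))
E
```

```text
0 -0.01 -45 6 first bad [6] None
0 -0.01 -52 6 first bad [6] None
0 0.005 -45 6 first bad [6] None
0 0.005 -52 6 first bad [6] None
0 0.02 -45 5 first bad [0, 6] None
0 0.02 -52 5 first bad [0, 6] None
10 -0.01 -45 5 first bad [5, 6] None
10 -0.01 -52 5 first bad [5, 6] None
10 0.005 -45 6 first bad [6] None
10 0.005 -52 6 first bad [6] None
10 0.02 -45 5 first bad [0, 6] None
10 0.02 -52 5 first bad [0, 6] None
20 -0.01 -45 5 first bad [5, 6] None
20 -0.01 -52 5 first bad [5, 6] None
20 0.005 -45 5 first bad [0, 6] None
20 0.005 -52 5 first bad [0, 6] None
20 0.02 -45 5 first bad [0, 6] None
20 0.02 -52 5 first bad [0, 6] None
30 -0.01 -45 5 first bad [5, 6] None
30 -0.01 -52 5 first bad [5, 6] None
30 0.005 -45 6 first bad [6] None
30 0.005 -52 6 first bad [6] None
30 0.02 -45 5 first bad [0, 6] None
30 0.02 -52 5 first bad [0, 6] None
45 -0.01 -45 6 first bad [6] None
45 -0.01 -52 6 first bad [6] None
45 0.005 -45 7 first bad [] [ -9. -47. -56.  51.  35. -44.]
45 0.005 -52 6 first bad [6] None
45 0.02 -45 6 first bad [0] [ -7. -44. -54.  48.  34. -42.]
45 0.02 -52 5 first bad [0, 6] None
```

```bash
cat >> h.py <<'E'
def go(w,vel=.15,guard=None): return robot.line_to(list(w[0]),vel=vel,rotation=list(w[1]),guard=guard)
POUR=lambda:pour(0.,.005,-36)
def st(): 
    s=robot.observe(); print('t',round(s['time'],1),'pos',np.round(s['tool_pos'],4),'rot',np.round(s['tcp_rot'],1),'F',np.round(s['ft_force'],1),'w',round(s['gripper_width'],4),'gf',round(s['gripper_force'],1)); return s
def snap(n,f): 
    i=robot.grab_frame(n); cv2.imwrite(f'pics/{f}.png',i); return i
E
python3 - <<'E'
from h import *
assert all(robot.ik(p,list(o)) is not None for p,o in POUR())
p,o=tool((SC[0],SC[1],.005),SC[2],0)
robot.move_pose(list(p+[0,0,.14]),list(o)); robot.line_to(list(p),vel=.12); robot.set_gripper(.0); st()
robot.line_to(list(p+[0,0,.12]),vel=.12); s=st()
a=snap('top','t1');b=snap('side','s1')
u=proj('side',p+[0,0,.02])[0].astype(int); c=b[max(u[1]-75,0):u[1]+75,max(u[0]-100,0):u[0]+100]
cv2.imwrite('pics/s1c.png',cv2.resize(c,None,fx=4,fy=4,interpolation=cv2.INTER_CUBIC))
E
```

```text
t 4.8 pos [ 0.4392 -0.1701  0.164 ] rot [180.   0. 171.] F [-0.4  0.3  0.5] w 0.0193 gf 60.6
t 6.0 pos [ 0.439  -0.17    0.2831] rot [ 1.80e+02 -1.00e-01  1.71e+02] F [-0.1  0.2 -2.4] w 0.0192 gf 60.4
```

View pics/s1c.png

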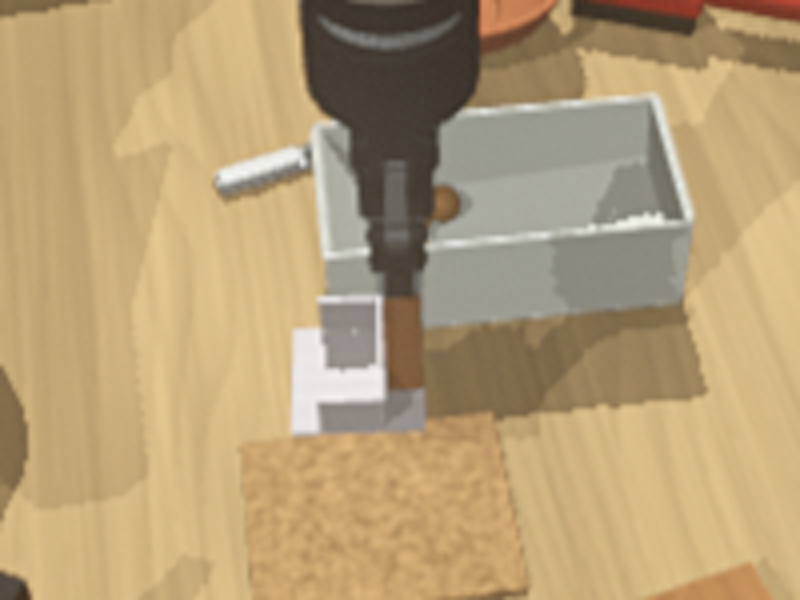

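The scoop hangs level in the fingers, centred at about (390,350) in the crop. Now the first scoopful.

```bash
cat >> h.py <<'E'
def scoopful(y,xend=-67):
    W=dip(y); go(W[0],.2)
    lo=lip(intub(-10,y,floor(-10)-4),TUB[2],-6)
    go(W[1],.12,guard=8)
    hit=robot.line_to(list(lo[0]),vel=.02,guard=3); s=st(); dz=s['tool_pos'][2]-W[1][0][2]; print('floor',hit,'dz',dz)
    dz=min(dz,0)+.0007 if hit else 0; off=np.array([0,0,dz])
    a=lip(intub(-10,y,floor(-10)+1),TUB[2],-6); go((a[0]+off,a[1]),.02)
    b=lip(intub(xend,y,floor(xend)+1),TUB[2],-6); h=go((b[0]+off,b[1]),.05,guard=7); s=st(); print('rake',h,'short',np.linalg.norm((b[0]+off-s['tool_pos'])[:2]))
    sx=(b[0]+off-s['tool_pos']); sx=np.array([-sx[0],-sx[1],0]); c=lip(intub(-63.5,y,8.7),TUB[2],-6)[0]
    sh=s['tool_pos']-c; print('shift',sh)
    sh[2]=np.clip(sh[2],-.003,.003)+.0005; sh[0]=np.clip(sh[0],-.004,.012)+.001; sh[1]=0
    for w in W[3:8]: go((w[0]+sh,w[1]),.06)
    w=W[8]; go((w[0]+sh,w[1]),.1); st()
def dump():
    P=POUR(); go(P[0],.15)
    for w in P[1:]: go(w,.1)
    robot.pause(.5)
    for w in P[-2:0:-2]: go(w,.15)
    go(P[0],.15); st()
E
python3 - <<'E'
from h import *
scoopful(16)
a=snap('top','t2');b=snap('side','s2')
W=np.zeros((600,800,3),np.uint8)
W[:,:400]=cv2.resize(a[120:270,270:370],None,fx=4,fy=4,interpolation=cv2.INTER_CUBIC)
W[:,400:]=cv2.resize(b[100:250,270:370],None,fx=4,fy=4,interpolation=cv2.INTER_CUBIC)
cv2.imwrite('pics/d1.png',W)
E
```

```text
t 8.7 pos [0.565  0.0221 0.1767] rot [-180.     6.1  175.7] F [0.9 0.6 4. ] w 0.0194 gf 61.0
floor True dz -0.001064234404752229
t 9.7 pos [0.5281 0.0256 0.1746] rot [179.9   6.1 175.7] F [2.2 2.9 1.8] w 0.019 gf 60.6
rake True short 0.020804760080150513
shift [ 0.01729827 -0.00056194  0.00186047]
t 12.4 pos [0.58   0.0228 0.2733] rot [180.  -22.1 175.7] F [-0.3 -0.1 -1.9] w 0.0191 gf 60.4
```

View pics/d1.png

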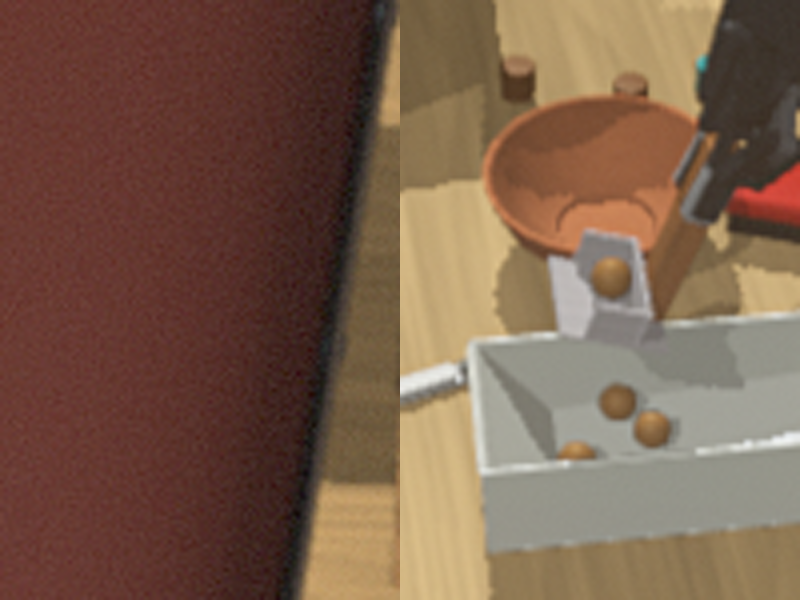

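One biscuit is visible in the scoop at (610,278). The push stopped 20 mm early on the guard. I'll dump this one, then push further.

```bash
sed -i 's/go((b\[0\]+off,b\[1\]),.05,guard=7)/go((b[0]+off,b[1]),.04,guard=18)/' h.py; python3 - <<'E'
from h import *
dump()
a=snap('top','t3');b=snap('side','s3')
W=np.zeros((600,800,3),np.uint8)
W[:,:400]=cv2.resize(a[120:270,270:370],None,fx=4,fy=4,interpolation=cv2.INTER_CUBIC)
W[:,400:]=cv2.resize(b[100:250,270:370],None,fx=4,fy=4,interpolation=cv2.INTER_CUBIC)
cv2.imwrite('pics/d2.png',W)
E
```

```text
t 20.9 pos [0.6497 0.2331 0.2607] rot [ 180.   -21.9 -180. ] F [-0.2 -0.  -1.8] w 0.0197 gf 60.4
```

View pics/d2.png

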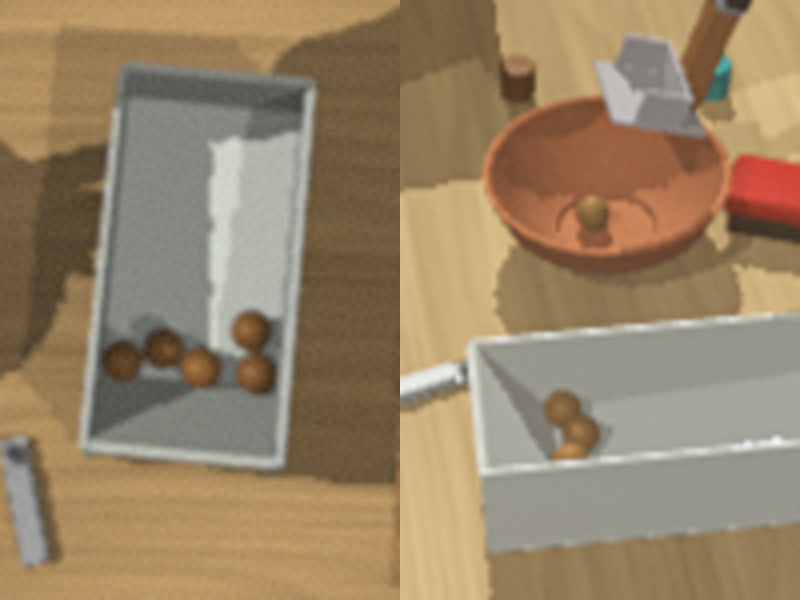

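One biscuit is in the bowl and five are left: tub crop (122,360), (162,347), (200,368), (255,372) and (250,330). Next, the right side with a firmer push.

```bash
python3 - <<'E'
from h import *
scoopful(-16); snap('side','s4'); dump()
a=snap('top','t5');b=snap('side','s5')
W=np.zeros((600,800,3),np.uint8)
W[:,:400]=cv2.resize(a[120:270,270:370],None,fx=4,fy=4,interpolation=cv2.INTER_CUBIC)
W[:,400:]=cv2.resize(b[100:250,270:370],None,fx=4,fy=4,interpolation=cv2.INTER_CUBIC)
cv2.imwrite('pics/d3.png',W)
E
```

```text
t 24.7 pos [ 0.5621 -0.0095  0.1782] rot [179.9   6.  175.7] F [-0.2 -0.2  3.8] w 0.0195 gf 61.3
floor True dz 0.0004242490081231287
t 26.5 pos [ 0.5063 -0.0058  0.1748] rot [-180.     6.2  175.7] F [ 6.4 -1.4 -0.7] w 0.0195 gf 60.5
rake False short 0.0014098843400988364
shift [-2.12362204e-03 -8.45337371e-05  1.97186561e-03]
t 29.3 pos [ 0.5635 -0.0091  0.2734] rot [180.  -22.1 175.7] F [-0.5  0.4 -2.1] w 0.0195 gf 60.4
t 38.0 pos [0.6497 0.2331 0.2607] rot [ 180.   -21.9 -180. ] F [ 0.1  0.  -1.5] w 0.0192 gf 60.4
```

View pics/d3.png

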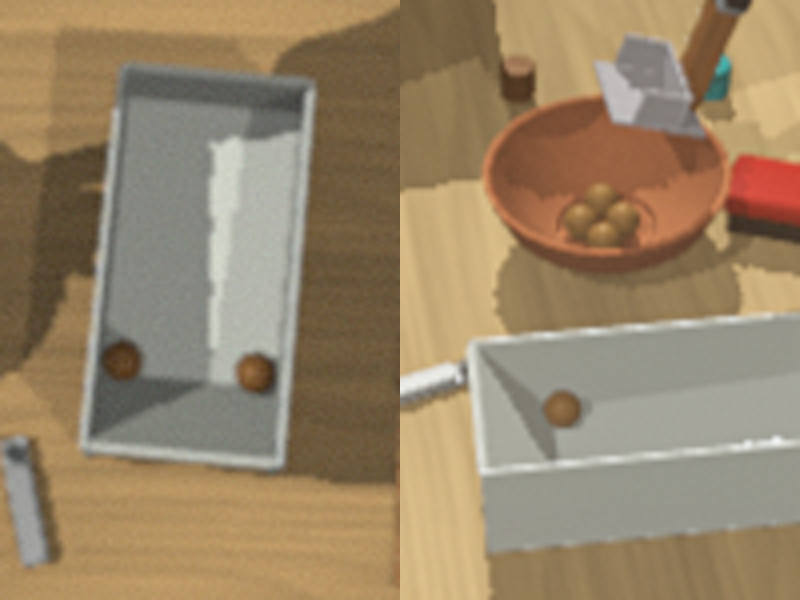

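Four are in the bowl. The last two lie against the side walls at (122,360) and (255,372). I'll feel for each wall sideways before pushing.

```bash
cat >> h.py <<'E'
def wallscoop(sg):
    y=14*sg
    P=lambda x,y,dz:lip(intub(x,y,floor(x)+1+dz),TUB[2],-6)
    W=dip(y); go(W[0],.2); go(W[1],.12,guard=8)
    hit=robot.line_to(list(P(-10,y,-5)[0]),vel=.02,guard=3); dz=(robot.observe()['tool_pos'][2]-P(-10,y,0)[0][2])*1000
    dz=(dz if hit else 0)+.7; go(P(-10,y,dz),.02)
    hw=go(P(-10,23*sg,dz),.02,guard=4); d=np.linalg.norm(robot.observe()['tool_pos'][:2]-P(-10,y,dz)[0][:2])*1000
    y=sg*(14+d-.8); print('floor',hit,dz,'wall',hw,y)
    go(P(-10,y,dz),.02); h=go(P(-67,y,dz),.04,guard=18); s=st()
    sh=s['tool_pos']-lip(intub(-63.5,y,8.7),TUB[2],-6)[0]; print('rake',h,'shift',sh)
    sh[2]=np.clip(sh[2],-.003,.003)+.0005; sh[0]=np.clip(sh[0],-.004,.012)+.001; sh[1]=0
    for w in dip(y)[3:8]: go((w[0]+sh,w[1]),.06)
    w=dip(y)[8]; go((w[0]+sh,w[1]),.1)
E
python3 - <<'E'
from h import *
for sg in(-1,1): wallscoop(sg); dump()
a=snap('top','t6');b=snap('side','s6')
W=np.zeros((600,800,3),np.uint8)
W[:,:400]=cv2.resize(a[120:270,270:370],None,fx=4,fy=4,interpolation=cv2.INTER_CUBIC)
W[:,400:]=cv2.resize(b[100:250,270:370],None,fx=4,fy=4,interpolation=cv2.INTER_CUBIC)
cv2.imwrite('pics/d4.png',W)
E
```

```text
floor True 0.6500644923169645 wall True -16.850389904943082
t 44.1 pos [ 0.505  -0.0063  0.1736] rot [-180.     6.   175.7] F [ 0.9 -0.5 -0.6] w 0.0192 gf 60.5
rake False shift [-0.00336133  0.0002419   0.0007886 ]
t 55.5 pos [0.6497 0.2331 0.2608] rot [ 180.   -21.9 -180. ] F [-1.5  0.3 -1.9] w 0.0194 gf 60.5
floor True -0.6460962081861539 wall True 20.3270418059347
t 61.6 pos [0.5084 0.0307 0.1729] rot [-180.     6.1  175.7] F [ 5.8 -0.9  0.9] w 0.0193 gf 60.8
rake False shift [-2.72136350e-03  1.36352289e-04  7.84991006e-05]
t 72.7 pos [0.6497 0.2331 0.2608] rot [ 180.   -21.9 -180. ] F [ 0.2 -0.4 -2. ] w 0.0194 gf 60.6
```

View pics/d4.png

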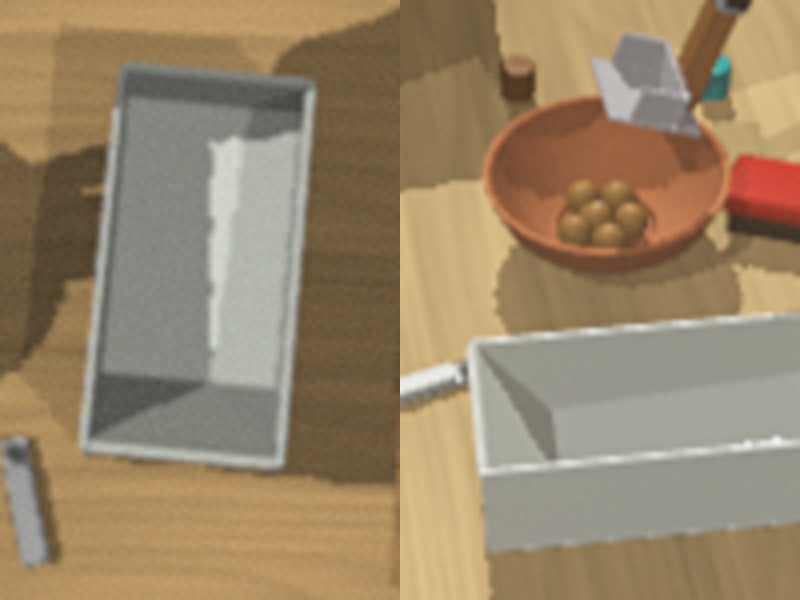

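The tub is empty and all six biscuits are in the bowl, clustered at about (603,215). Now the scoop goes back on the mat.

```bash
python3 - <<'E'
from h import *
np.set_printoptions(precision=4,suppress=True)
w=tool((MAT[0],MAT[1],.13),MAT[2],0); go(w,.2)
w=tool((MAT[0],MAT[1],.012),MAT[2],0); go(w,.1,guard=6)
h=robot.line_to(list(tool((MAT[0],MAT[1],.000),MAT[2],0)[0]),vel=.02,guard=4); s=st(); print(h)
robot.set_gripper(.06); robot.pause(.3); st()
robot.line_to(list(s['tool_pos']+[0,0,.13]),vel=.15)
robot.move_pose([.45,.25,.32],[180,0,180.])
a=snap('top','t7');b=snap('side','s7');st()
W=np.zeros((600,800,3),np.uint8)
W[:,:400]=cv2.resize(a[185:285,350:416],(400,600),interpolation=cv2.INTER_CUBIC)
W[:,400:]=cv2.resize(b[230:330,260:326],(400,600),interpolation=cv2.INTER_CUBIC)
cv2.imwrite('pics/m1.png',W)
E
```

```text
t 78.4 pos [ 0.4443 -0.1732  0.1643] rot [-180.     0.1  177.2] F [ 0.1 -0.1  4.2] w 0.0194 gf 61.3
True
t 79.1 pos [ 0.4438 -0.1729  0.1636] rot [180.   -0.  177.2] F [ 0.5 -0.1  0.7] w 0.0603 gf 0.0
t 81.8 pos [0.4504 0.2491 0.3199] rot [-180.    -0.   179.9] F [-0.7 -0.7  0.3] w 0.0601 gf 0.0
```

View pics/m1.png

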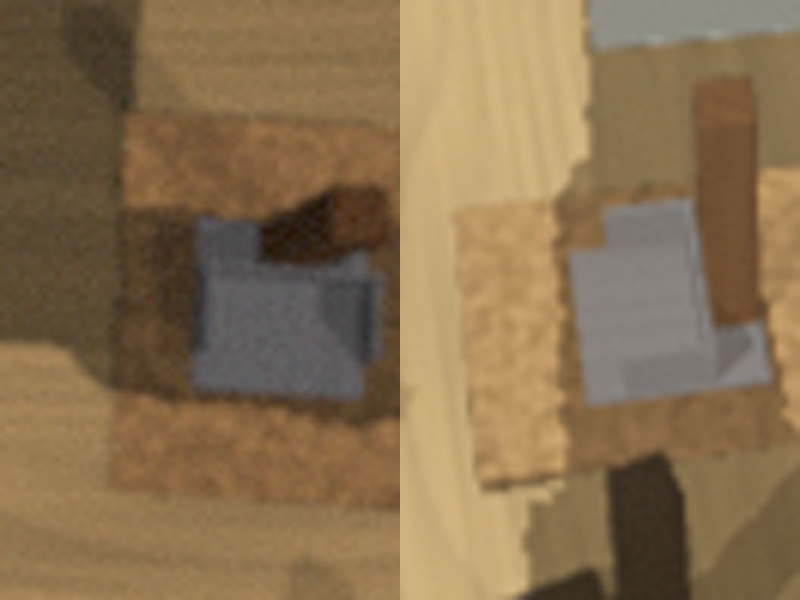

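The scoop stands flat and central on the mat: lip at crop (193,388)-(363,398), clear of the mat edges. Next I relocate the chews.

```bash
python3 - <<'E'
from h import *
np.set_printoptions(precision=4,suppress=True)
L=plane('top',[(350+193/6.06-.4,185+388/6-.4),(350+363/6.06-.4,185+398/6-.4)],.0075); m=L.mean(0); d=L[1]-L[0]; y=np.arctan2(d[0],-d[1]); print('scoop',m[:2]+.035*np.array([np.cos(y),np.sin(y)]),np.degrees(y))
robot.goto_joints([61.667,5.964,5.575,89.605,0,77.527])
a=snap('top','t8');b=snap('side','s8');st()
W=np.zeros((600,800,3),np.uint8)
W[:,:]=cv2.resize(a[90:225,80:260],(800,600),interpolation=cv2.INTER_CUBIC)
cv2.imwrite('pics/k1.png',W)
E
```

```text
scoop [ 0.4234 -0.1728] -2.4391541841574904
t 83.5 pos [0.165  0.5768 0.304 ] rot [180.    0.  164.1] F [-0.3  0.3  0.6] w 0.0601 gf 0.0
```

View pics/k1.png

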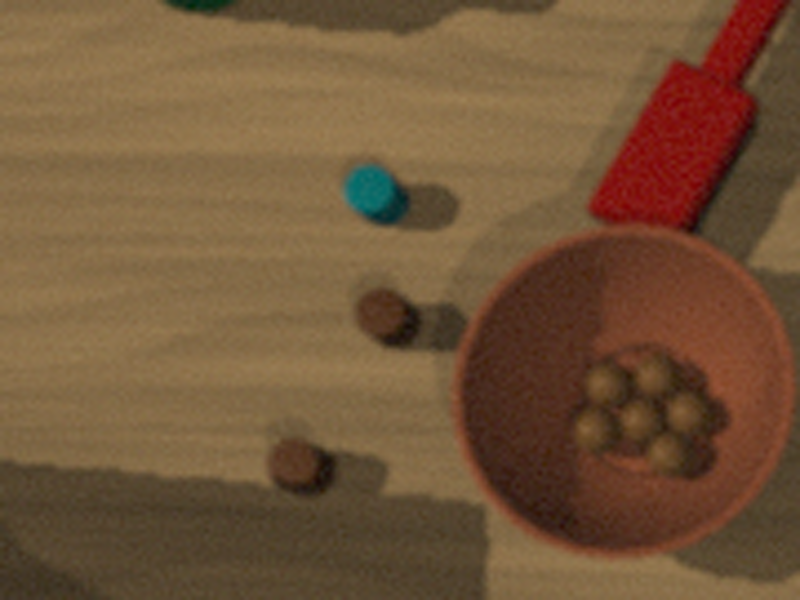

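The chews are still where they were, at crop (382,312) and (295,462), and the turquoise decoy is at (375,193). I'll pick and place both, checking the second before grasping it.

```bash
cat >> h.py <<'E'
def best(p,yaws):
    q=[(abs(robot.ik(p,[180,0,y])[5]),y) for y in yaws if robot.ik(p,[180,0,y]) is not None]; return min(q)[1]
def chew(c,hole):
    y=best([c[0],c[1],.085],(90,-90)); robot.move_pose([c[0],c[1],.24],[180,0,y]); robot.set_gripper(.048)
    print('down hit',robot.line_to([c[0],c[1],.085],vel=.1,guard=8))
    robot.set_gripper(.0); s=st(); robot.line_to([c[0],c[1],.27],vel=.15)
    if s['gripper_width']<.02: return False
    yh=best([hole[0],hole[1],.106],(100,-80)); robot.move_pose([hole[0],hole[1],.27],[180,0,yh])
    robot.line_to([hole[0],hole[1],.15],vel=.15); print('hit',robot.line_to([hole[0],hole[1],.107],vel=.04,guard=5)); st()
    robot.set_gripper(.045); robot.pause(.3); robot.line_to([hole[0],hole[1],.27],vel=.15); return True
E
python3 - <<'E'
from h import *
print('black',plane('top',[(475,246),(458,258)],.13))
print(chew((.590,.375),(.576,-.301)))
a=snap('top','t9');st()
o=cv2.imread('pics/t8.png')
W=np.zeros((600,800,3),np.uint8)
W[:,:400]=cv2.resize(a[110:260,100:200],(400,600),interpolation=cv2.INTER_CUBIC)
W[:,400:]=cv2.resize(a[110:260,420:520],(400,600),interpolation=cv2.INTER_CUBIC)
cv2.imwrite('pics/k2.png',W)
E
```

```text
black [[ 0.39534615 -0.30877712  0.13      ]
 [ 0.37052858 -0.27280772  0.13      ]]
down hit False
t 88.0 pos [0.5905 0.3752 0.0859] rot [-179.9    0.   -90. ] F [-0.5 -0.8  4.5] w 0.0257 gf 59.2
hit False
t 93.9 pos [ 0.5762 -0.3011  0.1074] rot [180.   0. 100.] F [0.2 0.  0.1] w 0.0257 gf 58.9
True
t 95.8 pos [ 0.5757 -0.3007  0.2686] rot [-1.799e+02 -1.000e-01  1.000e+02] F [0.6 0.4 0.5] w 0.0452 gf 0.0
```

View pics/k2.png

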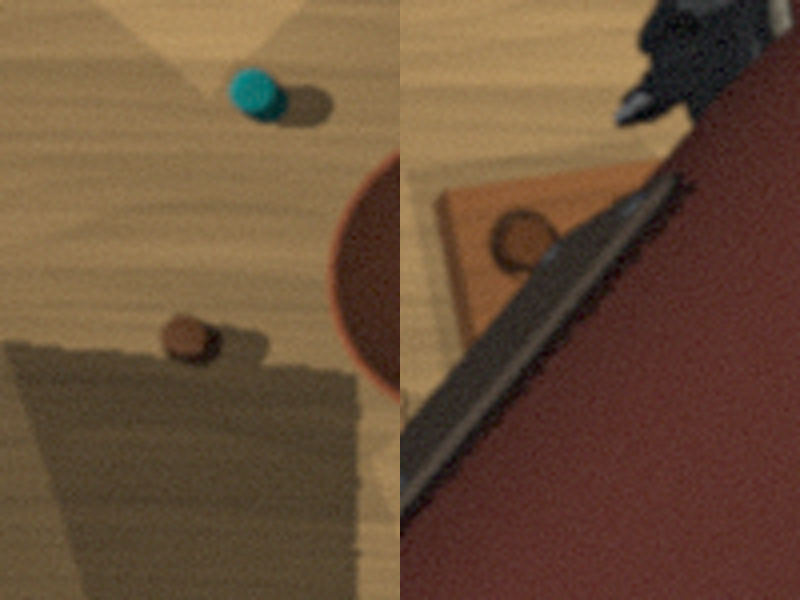

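Pocket 0 holds the first chew, at (525,240). The second chew still stands at (187,338). Next is the second one.

```bash
python3 - <<'E'
from h import *
print(chew((.5085,.4105),(.588,-.370)))
robot.goto_joints([61.667,5.964,5.575,89.605,0,77.527])
a=snap('top','t10');b=snap('side','s10');st()
W=np.zeros((600,800,3),np.uint8)
W[:,:400]=cv2.resize(b[280:400,320:440],(400,400),interpolation=cv2.INTER_CUBIC).repeat(2,0)[:600:1] if 0 else 0
W[:400,:400]=cv2.resize(b[290:390,330:430],(400,400),interpolation=cv2.INTER_CUBIC)
W[:400,400:]=cv2.resize(a[140:230,425:515],(400,400),interpolation=cv2.INTER_CUBIC)
W[400:,:]=cv2.resize(a[90:270,120:360],(800,600))[:0] if 0 else cv2.resize(a[115:265,80:430],(800,200)) if 0 else cv2.resize(a[130:260,100:420],(800,325))[:200]
cv2.imwrite('pics/k3.png',W)
E
```

```text
down hit False
t 100.6 pos [0.5089 0.4108 0.0858] rot [-179.9    0.   -90. ] F [-0.8 -0.1  5.3] w 0.0256 gf 59.2
hit False
t 107.0 pos [ 0.5882 -0.3702  0.1074] rot [180.   0. 100.] F [-0.3 -0.6 -0.3] w 0.0254 gf 58.9
True
t 112.5 pos [0.1644 0.5771 0.3039] rot [180.    0.  164.1] F [-0.2 -0.1  0.7] w 0.0452 gf 0.0
```

View pics/k3.png

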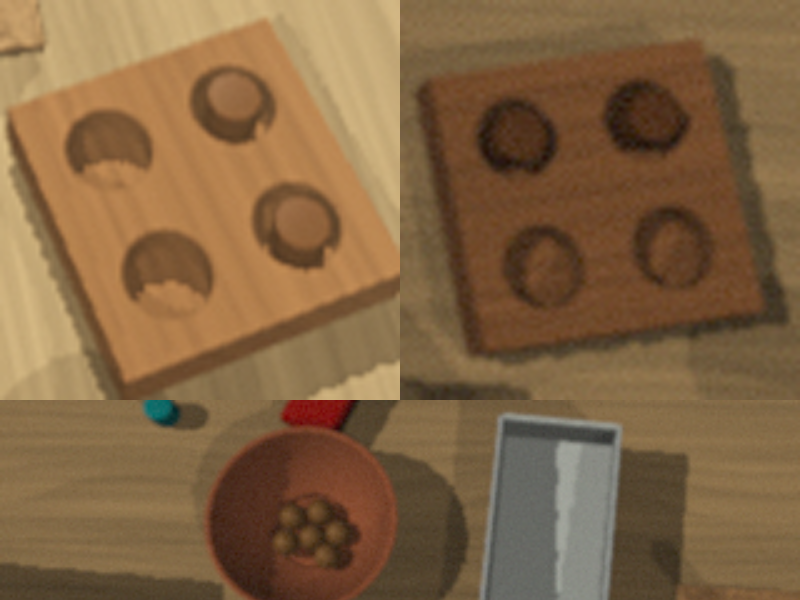

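Both chews sit upright and fully down in the far two pockets, at (232,100) and (300,222) in the side pane. The six biscuits are in the bowl at about (313,530), the tub is empty, and no brown chew remains on the bench.

```bash
python3 -c "
from plant import robot
print(robot.job_done())"
```

```text
the job is handed in; nothing more can be done
None
```

The job is handed in: all six biscuits are in the bowl, the scoop is flat on the middle of its mat, and both chews are fully down in separate feeder pockets; I never reached for the brush or clipper.

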